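# Set the burner knob under the red pot

## Robot

A 6-joint arm with a two-finger parallel gripper is mounted at the origin on the work surface. World frame = base frame: x ahead of the robot, y to its left, z up, the work surface at z = 0. Lengths are in m, angles in rad, forces in N, time in s.
With the tool pointing down it reaches from about 0.35 to 0.775 m from the base axis. Payload 7.3 kg.
Tool frame: the origin (TCP) lies midway between the tips of the shut fingers; the grasp point (between the pads) lies r.grasp_offset behind it (r.grasp_offset is the distance from the TCP to the grasp point, in m); z points along the fingers, y is the direction in which the jaws open and shut (so a half turn about z gives the same grasp; the last joint's range is limited). The gripper opens to 92 mm and grips with 3 to 60 N. Pads are 19 mm wide; open, the fingers measure 130 mm over their backs; the gripper's body (75 mm by 190 mm) begins 47 mm behind the grasp point.
Start: joints at [-1.438, 0.342, 1.524, -0, 1.275, -0.146], TCP at [0.145, -0.505, 0.227] pointing down, gripper open.
Joint ranges: [-2.53, 2.53], [-0.77, 2.02], [0.04, 2.7], [-1, 4.14], [0.28, 2.66], [-3.11, 3.11]. Speed limits (rad/s): [2.57, 2.57, 3.14, 3.14, 3.14, 3.14].

## Interface

Orientations are given as a unit quaternion [w, x, y, z].
In Python, from bench import r gives the robot as it stands. The module is installed in compiled form; this text tells all that it offers.
- The arm moves only by the shell command python3 -m pendant 'ROWS' [OPENING] [FORCE]. ROWS is JSON, a list that holds one entry, the list of rows, each a list of 4 numbers: the shift along the tool's x, y, z as a fraction of full scale, then the turn about the tool's z as a fraction of full scale. A call has 1 to 8 rows; each row is the pose to reach, as a shift and turn from the pose measured when the call began, along the tool's axes at that moment; what a row does not reach only later rows make up. Full scale, the value 1, is 25 cm for a shift and 60 degrees for a turn. A row lasts 1/12 s, in which the tool goes at most 41.7 mm and 7.16 degrees, less where a joint would pass 70% of its speed; a pose out of reach is approached as far as the arm can. A call with a number of a shift or a turn outside -1 to 1 is refused whole. A call with a gripper value outside its range is refused whole. OPENING is the closure in counts, from 0 (fully open) to 255 (shut), set as the call begins (- or left out, the last holds). The fingers move at their own pace and stop on an object; FORCE is the grip in N (left out, the last holds). Time passes only in rows, so rows that repeat a pose let the fingers close. It gives the time, the measured TCP pose, the force and the opening at its end, in the units of the state.
- r.state(): the state, without advancing time (a new reading comes with each control period).
- r.get_image(name): name is "scene" or "side" or "wrist"; returns the picture (480x640x3 uint8, red, green, blue); there is no depth.
- r.camera_params(name): a dict with "mtx" (3x3 intrinsics, pixels), "xyz" and "rotation" of the camera in the world. Camera axes: x right, y down, z forward; pixel columns grow to the right and rows downward; lengths in m; the calibration is good to about 2 mm. A picture is of the moment at which its call begins: read the wrist's pose just before it. camera_params takes no time and is no camera call; for the wrist camera it gives the pose at the moment of the call.
- r.close_job(): hands the job in, once; it reports no verdict.
The state is a dict: "time_s": time; "joint_pos": joint angles; "qvel": joint speeds; "tau": joint torques, N m; "position": TCP position; "tool_rot": TCP orientation; "ft_force": force on the tool from outside, world axes, zero at the start; "torque": the same for the moment, N m; "gripper_width": opening from 0.0 (shut) to 1.0 (fully open).
Only numpy, scipy, OpenCV 4.12 (cv2) and the standard library are available. Lean on these libraries where they do the work, as an engineer would, in place of code of your own. Each camera call takes 0.05 s, during which the arm holds its last target.

## Task

This donated gas hob is being checked in the second-hand housewares shop. Turn on the burner that the red pot stands on: push that burner's knob in and, keeping it pushed, turn it anticlockwise past its safety stop all the way to the orange flame mark, then let go so that it springs back out. Leave the other burner's knob off and the red pot where it stands.

Things in the scene. Friction and masses are not known exactly. Their poses are not given: they have to be found in the camera images.
- hob: steel table-top gas hob, fixed, 360 (x) x 580 (y) mm, deck 75 mm high. Origin: centre of its underside; x points away from the robot, y to the left seen from the robot. Burners at x 55, y +155 (left) and -155 (right), pan supports 100 mm above the table; knob axes at x -125, y +75 (left burner) and -75 (right). Black dot by each knob: off; orange flame mark 70 deg anticlockwise of it: full on.
- left_grip (a point): black knob of the left (+y) burner: skirt 52 mm wide, 8 high; on it a bar grip 48 long, 14 wide, 29 high, white line on its pointing end. Point: on the upright axis, 22 mm above the skirt, 6 under the bar's top, 114 above the table when out; it turns and sinks with the knob; x axis along the bar, away from the pointing end. Off: x parallel to the hob's x, pointer towards the robot.
- right_grip (a point): the same knob for the right (-y) burner; same point and axes. Both knobs: spring travel 8 mm (3 N to start, 8 N fully in). Not pushed in, turning is blocked at about 10 deg; pushed in 6 mm or more it turns easily (0.04 N m), anticlockwise from above, is past the safety stop at about 50 deg, and ends hard at 70 deg (full on). Let go there, it springs out and stays turned.
- red_pot_center (a point): centre, half-way up, of the red open pot, 160 mm wide and 75 mm high with two small side handles, standing loose on one of the burners (rim 175 mm above the table). An equal blue pot stands on the other burner.
Things that resemble listed ones, but are neither listed nor needed, are in the scene too. There is more than one size of the part that bears red_pot_center; the job needs the larger.

How it is judged:
By the outcome, as a careful person would: the job done as asked, in the order asked, and still so for the second after the job is handed in, with the robot touching nothing.
It also fails if it takes over 40 s, if anything falls off the work surface, if the arm or the gripper's body presses on something with over 40 N, if the wrist force passes 120 N, or if a joint passes its speed limit or range.

## Working session

There is one attempt and no reset: what is moved stays moved. The work goes in short steps, Python scripts to look and compute and a shell command to move; the robot and the scene stay as the last step left them, time stands still between calls to the robot, and variables do not carry over. Pictures are saved under pics/ and viewed, and the job is handed in when it is done.

```bash
mkdir -p pics
python3 - <<'E'
from bench import r
import cv2
print(r.state(), r.grasp_offset)
for n in ["scene","side"]:
    p=r.camera_params(n);print(n,p)
    cv2.imwrite(f"pics/{n}0.png",r.get_image(n)[:,:,::-1])
E
```

```text
{'time_s': 0.0, 'joint_pos': array([-1.43799341e+00,  3.42707761e-01,  1.52503995e+00, -1.28740227e-05,
        1.27538552e+00, -1.46018249e-01]), 'qvel': array([ 0.00155094,  0.00031834,  0.00116156,  0.00072653, -0.00149466,
       -0.00019046]), 'tau': array([ 2.26861830e-04, -4.31240916e+01, -2.44219261e+01,  7.17903790e-02,
        5.59670012e-02, -1.20004215e-04]), 'position': array([ 0.1444447 , -0.50430682,  0.22604472]), 'tool_rot': array([-7.70310099e-04,  9.90297518e-01,  1.38961262e-01, -1.06684170e-06]), 'ft_force': array([ 0.06071714, -0.31217329, -0.06957997]), 'torque': array([-0.01029156, -0.02566629,  0.03959332]), 'gripper_width': 0.9981202949064297} 0.0188
scene {'mtx': array([[552.00430742,   0.        , 319.02106241],
       [  0.        , 552.00430742, 233.28441294],
       [  0.        ,   0.        ,   1.        ]]), 'xyz': array([1.19081344, 0.55906697, 0.67236432]), 'rotation': array([-0.19923692,  0.41519037,  0.7972946 , -0.39018319])}
side {'mtx': array([[508.07356002,   0.        , 311.58786326],
       [  0.        , 508.07356002, 242.32613389],
       [  0.        ,   0.        ,   1.        ]]), 'xyz': array([0.36781478, 0.85012424, 0.56880028]), 'rotation': array([ 0.06116573, -0.12738904,  0.86754138, -0.47686764])}
```

View pics/scene0.png

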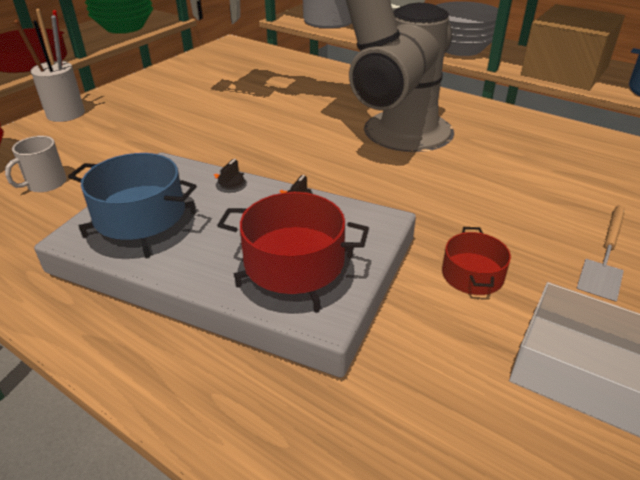

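View pics/side0.png

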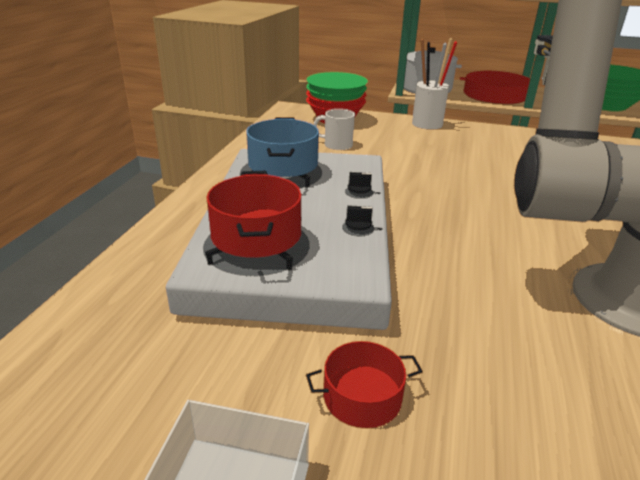

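The larger red pot stands on the left (+y) burner in both views: scene (293,240) and side (255,215). The small red pot is on the table. So the left knob is the one to turn, near scene (300,187) and side (359,218). I'll zoom in to measure it.

Run:
```python
import cv2
a=cv2.imread("pics/scene0.png")[150:230,200:330]; b=cv2.imread("pics/side0.png")[150:250,320:420]
cv2.imwrite("pics/za.png",cv2.resize(a,None,fx=6,fy=6,interpolation=cv2.INTER_CUBIC))
cv2.imwrite("pics/zb.png",cv2.resize(b,None,fx=6,fy=6,interpolation=cv2.INTER_CUBIC))
```

```text
(no output)
```

View pics/za.png

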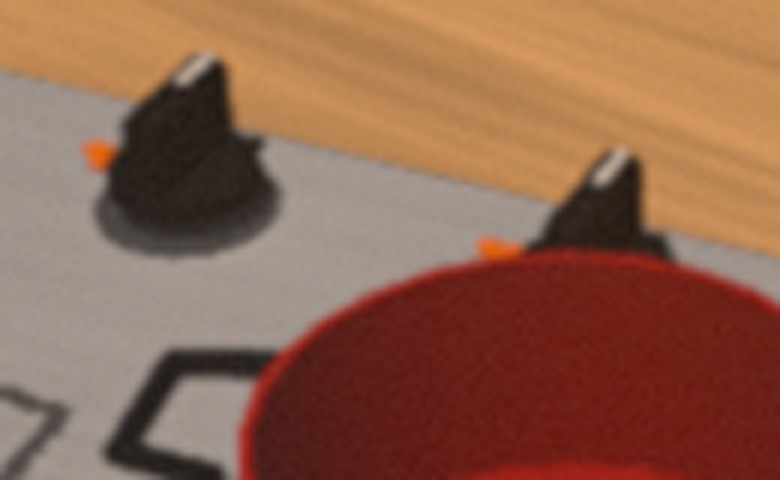

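View pics/zb.png

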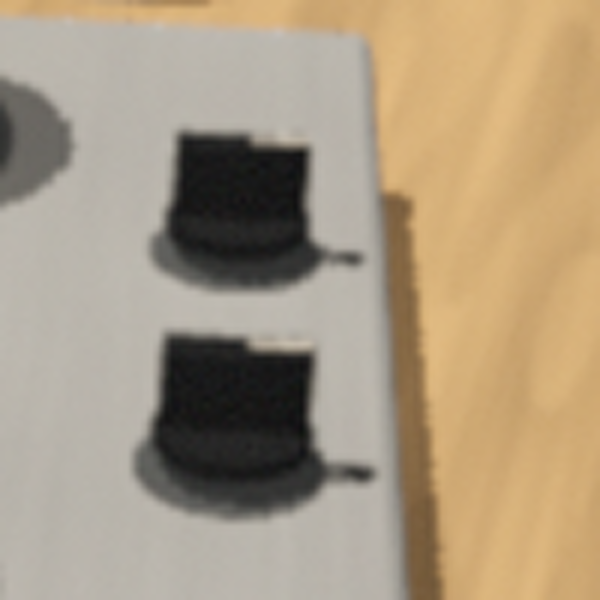

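```bash
cat > h.py <<'E'
import numpy as np
from scipy.spatial.transform import Rotation as R
def ray(p,u,v,z):
    q=p["rotation"];M=R.from_quat([q[1],q[2],q[3],q[0]]).as_matrix()
    d=M@np.linalg.inv(p["mtx"])@np.array([u,v,1.]);c=p["xyz"];return c+d*(z-c[2])/d[2]
def proj(p,X):
    q=p["rotation"];M=R.from_quat([q[1],q[2],q[3],q[0]]).as_matrix()
    c=(np.atleast_2d(X)-p["xyz"])@M;w=c@p["mtx"].T;return w[:,:2]/w[:,2:]
E
python3 - <<'E'
from h import *; from bench import r
S=r.camera_params("scene");D=r.camera_params("side")
for n,p,u,v,z in [("L top side",D,359.7,206.8,.12),("R top side",D,360.5,173,.12),("Lwhite end",S,303.8,175.8,.12),("Lwhite in",S,299.5,180.8,.12),("Rwhite end",S,235,159.7,.12),("Rwhite in",S,230,163.7,.12),
 ("Lwhite side",D,372.3,207.6,.12),("Ltop end-y far",D,347,206,.12),
 ("deck near-right side(-x,+y)",D,388,303,.075),("deck (-x,-y)",D,381,156,.075),("deck scene (-x,+y)",S,414,213,.075),("deck scene(+x,-y)",S,40,245,.075),("deck scene(+x,+y)",S,347,343,.075)]:
    print(n,ray(p,u,v,z).round(4))
E
```

```text
L top side [0.5071 0.0282 0.12  ]
R top side [ 0.5355 -0.1181  0.12  ]
Lwhite end [0.4888 0.0254 0.12  ]
Lwhite in [0.5073 0.0292 0.12  ]
Rwhite end [ 0.5178 -0.1208  0.12  ]
Rwhite in [ 0.5347 -0.1186  0.12  ]
Lwhite side [0.4842 0.0241 0.12  ]
Ltop end-y far [0.5302 0.0324 0.12  ]
deck near-right side(-x,+y) [0.4173 0.2348 0.075 ]
deck (-x,-y) [ 0.524  -0.3292  0.075 ]
deck scene (-x,+y) [0.4197 0.225  0.075 ]
deck scene(+x,-y) [ 0.8684 -0.2592  0.075 ]
deck scene(+x,+y) [0.7502 0.292  0.075 ]
```

Hob yaw is about 11°. The left knob is at about (0.507, 0.028). The distance between knobs comes out at 149 mm against 150 mm expected, so the measurement holds. I'll move to a hover and leave the height unchanged, since the tips are above the pot rims.

```bash
python3 -m pendant '[[[0.16,-0.13,0,0],[0.32,-0.26,0,0],[0.48,-0.4,0,0],[0.64,-0.52,0,0],[0.8,-0.65,0,0],[0.95,-0.78,0,0],[0.95,-0.78,0,0],[0.95,-0.78,0,0]]]' 0 40
python3 - <<'E'
from bench import r
from h import *
s=r.state();print(s["position"],s["ft_force"]);q=s["tool_rot"];M=R.from_quat([q[1],q[2],q[3],q[0]]).as_matrix();print(M)
print(M.T@(np.array([.507,.028,.227])-s["position"])/.25)
E
```

```text
time_s: 0.77
position: [0.3204, -0.2475, 0.2263]
tool_rot: [-0.002, 0.99, 0.14, 0.0]
ft_force: [-0.1, -0.8, 0.1]
gripper_width: 1.0
[ 0.32044835 -0.2475071   0.22632492] [-0.10196643 -0.75777884  0.10665335]
[[ 9.60696237e-01  2.77601740e-01  1.21449923e-04]
 [ 2.77599970e-01 -9.60691501e-01  3.17747556e-03]
 [ 9.98748656e-04 -3.01887432e-03 -9.99994944e-01]]
[ 1.02280361e+00 -8.51569224e-01  8.91999192e-04]
```

```bash
python3 -m pendant '[[[0.16,-0.13,0,0],[0.32,-0.26,0,0],[0.48,-0.4,0,0.04],[0.64,-0.53,0,0.08],[0.8,-0.66,0,0.08],[0.95,-0.8,0,0.08],[1,-0.85,0,0.08],[1,-0.85,0,0.08]]]'
python3 - <<'E'
from bench import r
from h import *
import cv2
s=r.state();p=r.camera_params("wrist");print(s["position"],p)
im=r.get_image("wrist");cv2.imwrite("pics/w1.png",im[:,:,::-1])
print(proj(p,np.array([[.507,.028,.12],[.5355,-.118,.12]])))
E
```

```text
time_s: 1.43
position: [0.5022, 0.0283, 0.2269]
tool_rot: [-0.002, 0.995, 0.099, -0.0]
ft_force: [1.1, -0.5, 0.2]
gripper_width: 0.998
[0.50219772 0.02830854 0.22694004] {'mtx': array([[344.78708424,   0.        , 315.96235705],
       [  0.        , 344.78708424, 241.69822626],
       [  0.        ,   0.        ,   1.        ]]), 'xyz': array([0.57858462, 0.04331675, 0.38538308]), 'rotation': array([ 0.11139057,  0.76572835, -0.6263661 , -0.09443382])}
[[318.74994849 233.44615438]
 [505.42928851 234.78267994]]
```

View pics/w1.png

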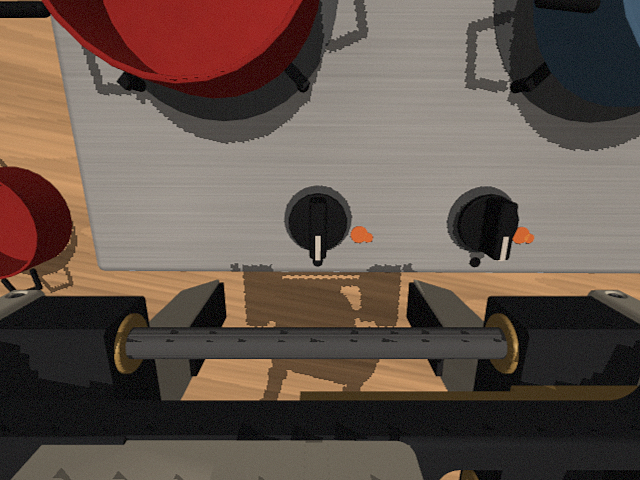

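Run:
```python
import cv2
a=cv2.imread("pics/w1.png")[170:280,260:400]
cv2.imwrite("pics/zw.png",cv2.resize(cv2.convertScaleAbs(a,alpha=2.5,beta=10),None,fx=5,fy=5,interpolation=cv2.INTER_CUBIC))
```

```text
(no output)
```

View pics/zw.png

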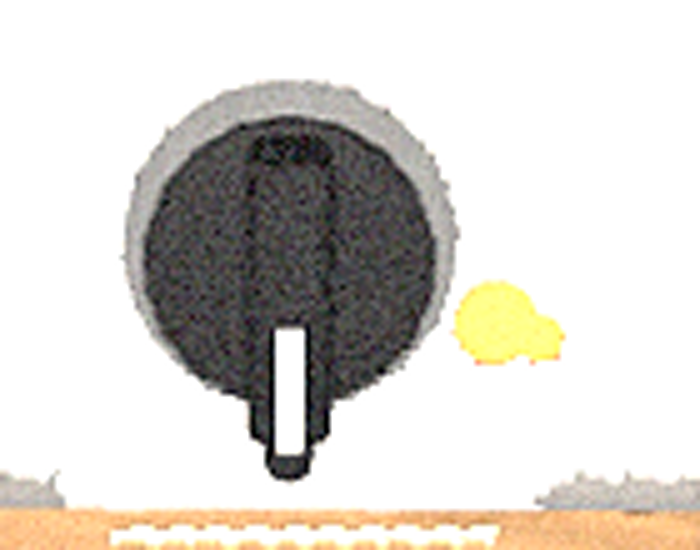

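Run:
```python
from h import *; from bench import r
p=r.camera_params("wrist")
for u,v,z in [(318.2,231.2,.12),(318.2,222,.092),(318.2,203,.12),(318.2,259,.12),(332.0,234,.075),(317.8,263,.075)]: print(ray(p,u,v,z).round(4))
s=r.state();q=s["tool_rot"];M=R.from_quat([q[1],q[2],q[3],q[0]]).as_matrix()
print(s["position"],np.degrees(np.arctan2(M[1,0],M[0,0])))
print(M.T@(np.array([.508,.028,.114-.0188])-s["position"])/.25)
# clearance: pot handle
S=r.camera_params("scene")
print(ray(S,222,222,.16),ray(S,240,208,.16),ray(S,293,225,.175))
```

```text
[0.512  0.0346 0.12  ]
[0.5129 0.0349 0.092 ]
[0.5342 0.0392 0.12  ]
[0.489  0.0299 0.12  ]
[0.5003 0.0192 0.075 ]
[0.4694 0.0263 0.075 ]
[0.50513497 0.03371323 0.22685951] 11.519947043027706
[0.0047314  0.02803125 0.5264913 ]
[0.71957127 0.0392721  0.16      ] [0.67550573 0.03724238 0.16      ] [0.67850067 0.14689976 0.175     ]
```

```bash
python3 -m pendant '[[[0.008,0.01,0.1,0],[0.01,0.02,0.14,0],[0.01,0.02,0.14,0],[0.01,0.02,0.14,0],[0.01,0.02,0.14,0],[0.01,0.02,0.14,0]]]'
python3 - <<'E'
from bench import r
from h import *
import cv2
s=r.state();p=r.camera_params("wrist");im=r.get_image("wrist");s2=r.state()
np.save("p2.npy",p,allow_pickle=True)
print(s["position"],s2["position"])
cv2.imwrite("pics/w2.png",cv2.resize(cv2.convertScaleAbs(im[150:310,210:430,::-1],alpha=2.5,beta=10),None,fx=3.5,fy=3.5,interpolation=cv2.INTER_CUBIC))
print(proj(p,np.array([[.508,.0287,.12]])))
E
```

```text
time_s: 1.98
position: [0.5089, 0.0287, 0.1929]
tool_rot: [-0.003, 0.995, 0.1, 0.002]
ft_force: [-0.4, -0.4, 0.1]
gripper_width: 1.002
[0.50892485 0.02871624 0.19290223] [0.50893283 0.0288018  0.19287055]
[[317.11685943 254.31313007]]
```

View pics/w2.png

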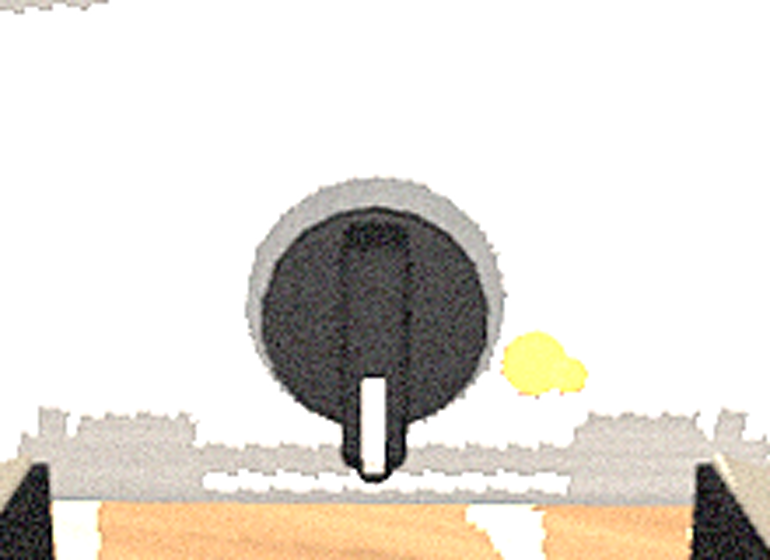

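The bar is centred in the jaws and aligned: pixel (317,252) against a predicted (317,254). Next I'll descend to grasp height.

```bash
python3 -m pendant '[[[0,0,0.1,0],[0,0,0.2,0],[0,0,0.3,0],[0,0,0.37,0],[0,0,0.38,0],[0,0,0.38,0],[0,0,0.38,0]]]'; python3 -m pendant '[[[0,0,0,0],[0,0,0,0],[0,0,0,0],[0,0,0,0],[0,0,0,0],[0,0,0,0],[0,0,0,0],[0,0,0,0]]]' 255 40
```

```text
time_s: 2.62
position: [0.5102, 0.0292, 0.0992]
tool_rot: [-0.003, 0.995, 0.1, 0.003]
ft_force: [-0.1, 0.6, -0.0]
gripper_width: 1.002
time_s: 3.28
position: [0.5101, 0.0292, 0.0991]
tool_rot: [-0.003, 0.995, 0.1, 0.003]
ft_force: [-0.1, 0.2, 1.3]
gripper_width: 0.469
```

```bash
python3 -m pendant '[[[0,0,0,0],[0,0,0,0],[0,0,0,0],[0,0,0,0],[0,0,0,0],[0,0,0,0],[0,0,0,0],[0,0,0,0]]]' 255 40
```

```text
time_s: 3.95
position: [0.5102, 0.029, 0.0991]
tool_rot: [-0.003, 0.995, 0.1, 0.003]
ft_force: [-0.0, -0.7, 0.0]
gripper_width: 0.151
```

Gripped: the width is 13.9 mm and the bar is 14 mm. Now I'll push in.

```bash
python3 -m pendant '[[[0,0,0,0],[0,0,0.01,0],[0,0,0.02,0],[0,0,0.03,0],[0,0,0.03,0],[0,0,0.03,0],[0,0,0.03,0]]]'
```

```text
time_s: 4.53
position: [0.5102, 0.029, 0.0919]
tool_rot: [-0.003, 0.995, 0.1, 0.003]
ft_force: [-2.1, -0.8, 6.8]
gripper_width: 0.147
```

```bash
python3 -m pendant '[[[0,0,0.002,-0.08],[0,0,0.002,-0.16],[0,0,0.002,-0.24],[0,0,0.002,-0.32],[0,0,0.002,-0.4],[0,0,0.002,-0.48],[0,0,0.002,-0.5],[0,0,0.002,-0.5]]]'
python3 - <<'E'
from bench import r
from h import *
s=r.state();q=s["tool_rot"];M=R.from_quat([q[1],q[2],q[3],q[0]]).as_matrix()
print(np.degrees(np.arctan2(M[1,0],M[0,0])),s["torque"],s["position"])
E
```

```text
time_s: 5.2
position: [0.5099, 0.0297, 0.0917]
tool_rot: [-0.002, 0.935, 0.354, 0.004]
ft_force: [-2.5, 1.2, 7.4]
gripper_width: 0.15
41.506330397381014 [0.32794576 0.5425362  0.07022654] [0.50986649 0.02967516 0.09166301]
```

```bash
python3 -m pendant '[[[0,0,0.001,-0.08],[0,0,0.001,-0.16],[0,0,0.001,-0.24],[0,0,0.001,-0.32],[0,0,0.001,-0.4],[0,0,0.001,-0.48],[0,0,0.001,-0.55],[0,0,0.001,-0.6]]]'
python3 - <<'E'
from bench import r
from h import *
import cv2
s=r.state();q=s["tool_rot"];M=R.from_quat([q[1],q[2],q[3],q[0]]).as_matrix()
print(np.degrees(np.arctan2(M[1,0],M[0,0])),s["torque"],s["position"])
cv2.imwrite("pics/w3.png",r.get_image("wrist")[:,:,::-1])
E
```

```text
time_s: 5.87
position: [0.5092, 0.0301, 0.0915]
tool_rot: [-0.002, 0.779, 0.627, 0.004]
ft_force: [-3.5, -0.0, 7.5]
gripper_width: 0.149
77.72014556860584 [ 0.13620994  0.74085906 -0.02015658] [0.50915722 0.03011218 0.09153671]
```

View pics/w3.png

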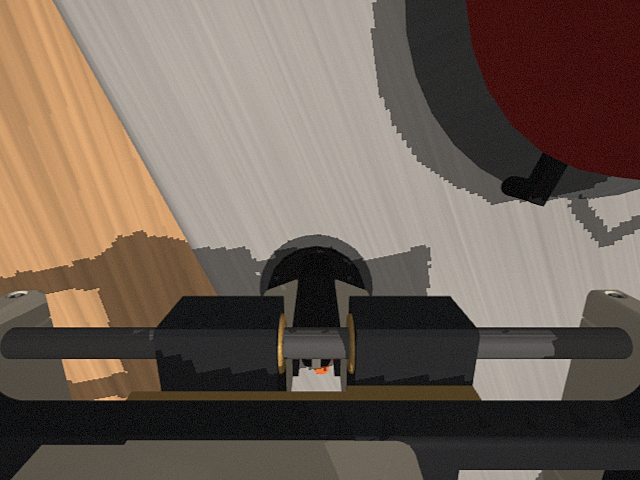

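The wrist view shows the bar between the pads at (317,290). The orange mark is at (320,369), nearly in line, and the turn so far is about 66°. I'll go on to the hard stop.

```bash
python3 -m pendant '[[[0,0,0.001,-0.04],[0,0,0.001,-0.07],[0,0,0.001,-0.1],[0,0,0.001,-0.1],[0,0,0.001,-0.1],[0,0,0.001,-0.1]]]'
python3 - <<'E'
from bench import r
from h import *
s=r.state();q=s["tool_rot"];M=R.from_quat([q[1],q[2],q[3],q[0]]).as_matrix()
print(np.degrees(np.arctan2(M[1,0],M[0,0])),s["torque"],s["position"])
E
```

```text
time_s: 6.42
position: [0.509, 0.0301, 0.0916]
tool_rot: [-0.002, 0.744, 0.668, 0.004]
ft_force: [-2.9, -0.3, 6.6]
gripper_width: 0.148
83.7834677985311 [-0.18889569  0.39225822 -0.58041012] [0.50898632 0.03013943 0.09158221]
```

Torque rose to 0.58 N m at 72° of tool turn, so the knob is on the hard stop. I'll let go.

```bash
python3 -m pendant '[[[0,0,0,0],[0,0,0,0],[0,0,0,0],[0,0,0,0],[0,0,0,0],[0,0,0,0],[0,0,0,0],[0,0,0,0]]]' 0; python3 -m pendant '[[[0,0,0,0],[0,0,0,0],[0,0,0,0],[0,0,0,0],[0,0,0,0],[0,0,0,0]]]' 0;  python3 -m pendant '[[[0,0,-0.1,0],[0,0,-0.2,0],[0,0,-0.3,0],[0,0,-0.4,0],[0,0,-0.5,0],[0,0,-0.55,0],[0,0,-0.55,0],[0,0,-0.55,0]]]'; python3 -m pendant '[[[0,-0.1,0,0.1],[-0.0,-0.1,0,0.2],[0,-0.1,0,0.3],[0,0,0,0.4],[0,0,0,0.5],[0,0,0,0.6],[0,0,0,0.7],[0,0,0,0.8]]]'
python3 - <<'E'
from bench import r
import cv2
for n in ["wrist","scene","side"]: cv2.imwrite(f"pics/{n}4.png",r.get_image(n)[:,:,::-1])
E
```

```text
time_s: 7.08
position: [0.5083, 0.0303, 0.0911]
tool_rot: [-0.002, 0.744, 0.668, 0.004]
ft_force: [-0.8, -0.4, 0.2]
gripper_width: 0.681
time_s: 7.58
position: [0.5082, 0.0303, 0.0911]
tool_rot: [-0.002, 0.744, 0.668, 0.004]
ft_force: [0.1, 0.7, -0.7]
gripper_width: 1.001
time_s: 8.25
position: [0.508, 0.0291, 0.2287]
tool_rot: [-0.002, 0.744, 0.668, 0.004]
ft_force: [-0.4, -0.1, 0.0]
gripper_width: 1.002
time_s: 8.92
position: [0.5071, 0.0292, 0.2266]
tool_rot: [-0.004, 0.952, 0.305, 0.001]
ft_force: [-1.0, 0.3, -0.4]
gripper_width: 0.998
```

View pics/wrist4.png

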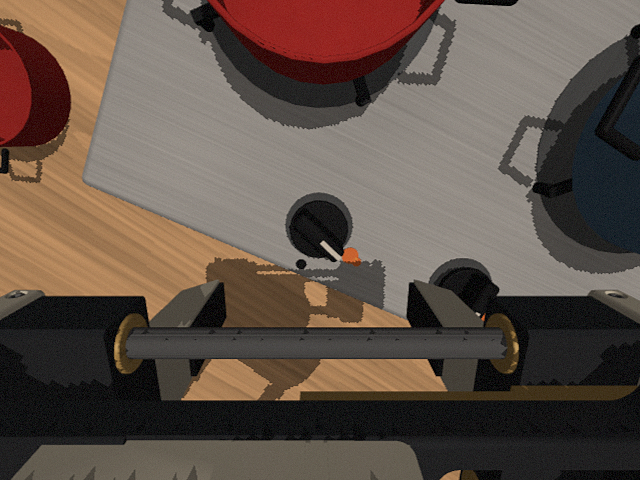

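View pics/side4.png

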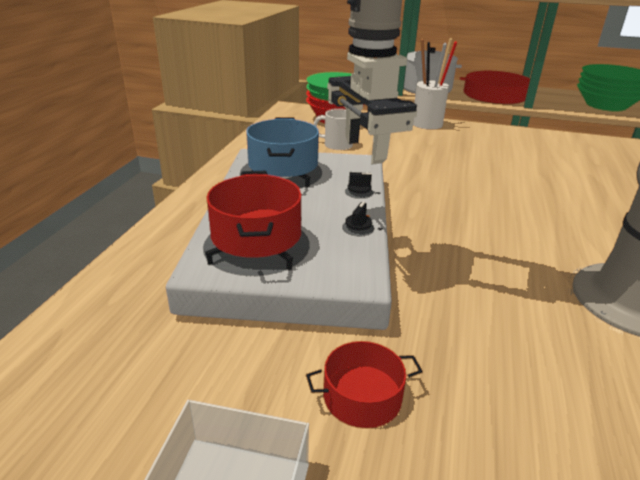

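View pics/scene4.png

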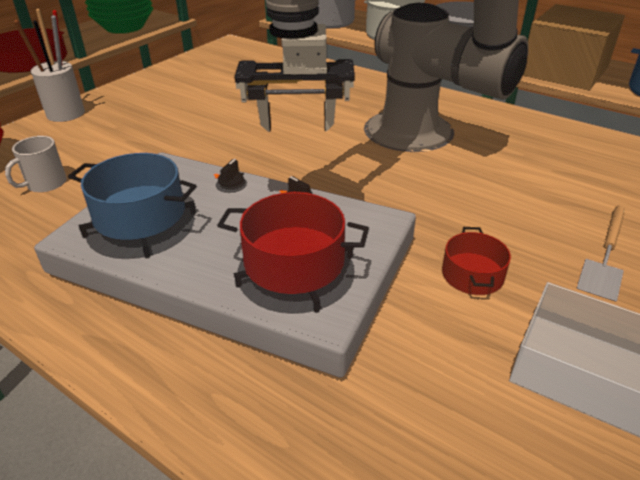

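The pointer in the wrist view, (322,243) to (340,261), aims at the orange mark at (351,257). The pots and the other knob look unmoved. I'll take a still picture and measure the angle.

Run:
```python
from bench import r
from h import *
import cv2
p=r.camera_params("wrist");im=r.get_image("wrist");s=r.state();print(s["position"],np.abs(s["qvel"]).max())
c=im[180:300,270:390,::-1]
cv2.imwrite("pics/w5.png",cv2.resize(cv2.convertScaleAbs(c,alpha=2.2,beta=10),None,fx=5,fy=5,interpolation=cv2.INTER_CUBIC))
g=im[180:300,270:390].astype(int); m=(g.min(2)>120)&(g.max(2)-g.min(2)<60); 
n,l,st,ce=cv2.connectedComponentsWithStats(m.astype('uint8'));print(st[1:][st[1:,4]>15],ce[1:][st[1:,4]>15])
import pickle;pickle.dump((p,),open("p5.pkl","wb"))
for n in ("scene","side"):
    a=cv2.imread(f"pics/{n}0.png").astype(int);b=r.get_image(n)[:,:,::-1].astype(int)
    def red(x):
        mm=(x[:,:,2]>90)&(x[:,:,1]<50)&(x[:,:,0]<50);N,L,S,C=cv2.connectedComponentsWithStats(mm.astype('uint8'));return [(S[i,:],C[i].round(2)) for i in range(1,N) if S[i,4]>1500]
    print(n,red(a),red(b))
```

```text
[0.50742985 0.0291362  0.22746471] 0.008399749011293554
[[   0    0  120  120 6504]
 [  46   96   21    5   51]] [[66.27367774 40.3654674 ]
 [56.58823529 98.09803922]]
scene [(array([ 241,  191,  103,  103, 8074], dtype=int32), array([292.82, 242.37])), (array([ 443,  232,   67,   63, 3026], dtype=int32), array([474.88, 261.88]))] [(array([ 241,  191,  103,  103, 8099], dtype=int32), array([292.82, 242.37])), (array([ 444,  232,   66,   62, 3038], dtype=int32), array([474.94, 261.89]))]
side [(array([ 460,   71,   70,   33, 1813], dtype=int32), array([495.86,  86.45])), (array([ 208,  174,   93,   83, 6364], dtype=int32), array([254.48, 214.4 ])), (array([ 324,  342,   81,   85, 5685], dtype=int32), array([363.93, 383.94]))] [(array([ 460,   71,   70,   33, 1812], dtype=int32), array([495.95,  86.48])), (array([ 208,  174,   93,   83, 6365], dtype=int32), array([254.51, 214.44])), (array([ 324,  342,   81,   85, 5672], dtype=int32), array([363.95, 383.93]))]
```

View pics/w5.png

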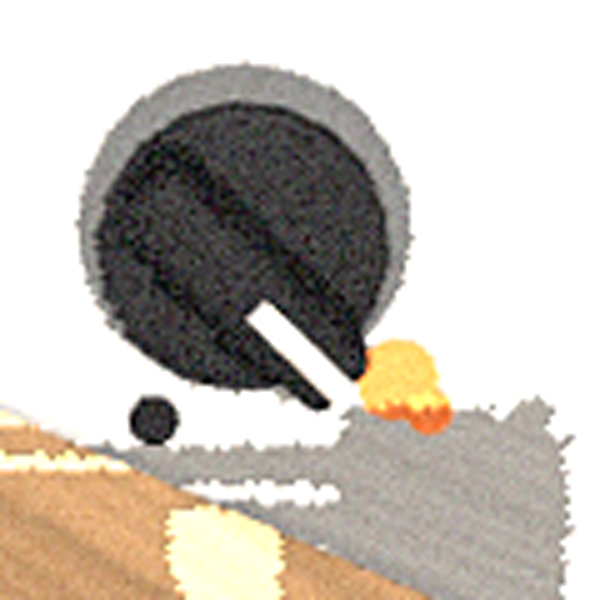

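Run:
```python
from h import *; import pickle
p,=pickle.load(open("p5.pkl","rb"))
f=lambda u,v,z: ray(p,270+u/5,180+v/5,z)[:2]
ang=lambda a,b: np.degrees(np.arctan2(*(b-a)[::-1]))
print("line",ang(f(257,313,.12),f(347,402,.12))%360)
print("line end",f(347,402,.12))
ax=f(243,244,.083);print("skirt c",ax)
for A in (ax,np.array([.5085,.0292])):
  print("dot",ang(A,f(154,420,.075))%360,"flame",ang(A,f(402,380,.075))%360,"line end",ang(A,f(347,402,.12))%360)
```

```text
line 260.2921101494275
line end [0.5037471  0.00467891]
skirt c [0.50759308 0.02857887]
dot 191.24617329396838 flame 262.58891121029865 line end 260.85831976385487
dot 191.84109681835798 flame 261.4830294514329 line end 259.0304270457037
```

The pointer has turned 69–70° from the dot (off 191°, now 260–261°, flame about 262°). The red pot blobs match the first images to within 0.1 px. Handing in.

```bash
python3 -c "
from bench import r
s=r.state();print(s['time_s'],s['ft_force'],s['position']);print(r.close_job())"
```

```text
9.2167 [-0.2229391  -0.65929754  0.13219759] [0.5076829  0.02911993 0.22800375]
the job is handed in; nothing more can be done
None
```

The left burner, where the larger red pot stands, is turned on, and I handed the job in at 9.2 s. I gripped its knob, pushed it in about 7 mm (about 7 N), and turned it anticlockwise while pushed until it met the hard stop. Then I let go and lifted clear.

What the last checks showed:
- **Knob angle:** the pointer is 69–70° from its off dot (67° with an alternative axis estimate), which is within about 1–2.5° of the flame mark. That is within my pixel accuracy.
- **Hard stop:** torque rose to 0.58 N m at the end. The tool itself turned about 72°, slightly more than the knob, because of give in the grip.
- **Red pot:** its position in the scene and side images agrees with the first images to within 0.1 px.
- **Other knob and blue pot:** both look unchanged by eye.
- **Spring-out:** I did not measure the knob's height after release. I infer it sprang out because the force fell to zero when the fingers opened, and because the pointer's position fits the height of a released knob.
- **Robot clear:** at hand-in it was touching nothing, with the tool tip about 0.23 m above the table.

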